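Find the softest damper foot and push its tag down

TASK

Press each of the three round sprung pads well down with the fingertips, one after another from the robot's left to its right, to feel which is the softest. Then push the red tag on the softest pad's stand fully down, leave the other two tags up, and move clear. Pick nothing up: tags are only pushed, and the loose things on the bench stay where they are.

Things in the scene. Friction and masses are not known exactly. Their poses are not given: they have to be found in the camera images.
- stand_p: One of three look-alike test stands fixed to the bench: an aluminium block 140 (its x) x 72 (its y) x 45 mm high on a thin dark base. Origin: centre of its underside, on the bench; z up, -x is the end nearer the robot. The sprung pad's axis is at x = +35 mm, y = 0; the red tag's middle is at x = -45 mm, y = 0. The stands come in any order from left to right, slightly turned; left is the +y side.
- padface_p (a point): Centre of the top face of the sprung pad on stand_p when the pad is free, 69 mm above the bench: a black rubber disc, 46 mm in diameter, on a steel coil spring. The point is fixed to the stand and does not sink with the pad.
- tag_p_top (a point): Centre of the top face of the red slide tag on stand_p: flat, 18 mm (stand's x) x 40 mm (stand's y); 65 to 69 mm above the bench when up, 51 mm when fully down. It moves with the tag.
- tag_p (a joint): How far the red tag on stand_p is pushed down, in m: at the start 0 to 0.004 (up), 0.018 fully down at its stop. It slides straight down at about 3 N and stays where it is left; it could also be pulled up, which must not be done.
- stand_q: One of three look-alike test stands fixed to the bench: an aluminium block 140 (its x) x 72 (its y) x 45 mm high on a thin dark base. Origin: centre of its underside, on the bench; z up, -x is the end nearer the robot. The sprung pad's axis is at x = +35 mm, y = 0; the red tag's middle is at x = -45 mm, y = 0. The stands come in any order from left to right, slightly turned; left is the +y side.
- padface_q (a point): Centre of the top face of the sprung pad on stand_q when the pad is free, 69 mm above the bench: a black rubber disc, 46 mm in diameter, on a steel coil spring. The point is fixed to the stand and does not sink with the pad.
- tag_q_top (a point): Centre of the top face of the red slide tag on stand_q: flat, 18 mm (stand's x) x 40 mm (stand's y); 65 to 69 mm above the bench when up, 51 mm when fully down. It moves with the tag.
- tag_q (a joint): How far the red tag on stand_q is pushed down, in m: at the start 0 to 0.004 (up), 0.018 fully down at its stop. It slides straight down at about 3 N and stays where it is left; it could also be pulled up, which must not be done.
- stand_r: One of three look-alike test stands fixed to the bench: an aluminium block 140 (its x) x 72 (its y) x 45 mm high on a thin dark base. Origin: centre of its underside, on the bench; z up, -x is the end nearer the robot. The sprung pad's axis is at x = +35 mm, y = 0; the red tag's middle is at x = -45 mm, y = 0. The stands come in any order from left to right, slightly turned; left is the +y side.
- padface_r (a point): Centre of the top face of the sprung pad on stand_r when the pad is free, 69 mm above the bench: a black rubber disc, 46 mm in diameter, on a steel coil spring. The point is fixed to the stand and does not sink with the pad.
- tag_r_top (a point): Centre of the top face of the red slide tag on stand_r: flat, 18 mm (stand's x) x 40 mm (stand's y); 65 to 69 mm above the bench when up, 51 mm when fully down. It moves with the tag.
- tag_r (a joint): How far the red tag on stand_r is pushed down, in m: at the start 0 to 0.004 (up), 0.018 fully down at its stop. It slides straight down at about 3 N and stays where it is left; it could also be pulled up, which must not be done.
- pad_1 (a joint): How far one of the three pads is pressed straight down, in m: 0 free, 0.012 at its stop; it springs back when let go. The pads are dealt out to the stands anew every time: the number says nothing of the place, so pad_1, pad_2, pad_3 can each sit on any stand. The springs look alike but one pad is clearly the softest, about 0.5 N per mm; the other two take about 0.9 and 1.25 N per mm; each starts to move at about 1 N.
- pad_2 (a joint): How far one of the three pads is pressed straight down, in m: 0 free, 0.012 at its stop; it springs back when let go. The pads are dealt out to the stands anew every time: the number says nothing of the place, so pad_1, pad_2, pad_3 can each sit on any stand. The springs look alike but one pad is clearly the softest, about 0.5 N per mm; the other two take about 0.9 and 1.25 N per mm; each starts to move at about 1 N.
- pad_3 (a joint): How far one of the three pads is pressed straight down, in m: 0 free, 0.012 at its stop; it springs back when let go. The pads are dealt out to the stands anew every time: the number says nothing of the place, so pad_1, pad_2, pad_3 can each sit on any stand. The springs look alike but one pad is clearly the softest, about 0.5 N per mm; the other two take about 0.9 and 1.25 N per mm; each starts to move at about 1 N.
- spare_foot: Bystander: loose steel spare foot, spool-shaped, 36 mm in diameter, 38 mm high, standing between two stands; origin at the centre of its underside.
- jar: Bystander: small loose white jar with a mint lid, 38 mm in diameter, 42 mm high, standing between two stands; origin at the centre of its underside.
- mug: Bystander: white mug, 84 mm in diameter, 88 mm high, handle at its +y, beyond and between the stands; origin at the centre of its underside.
There are look-alikes about, which are no part of the job. Leave any purple look-alike of the stand_q alone.

How it is judged:
By the outcome, as a careful person would: the job done as asked, in the order asked, and still so for the second after the job is handed in, with the robot touching nothing.
It also fails if it takes over 42 s, if anything falls off the work surface, if the arm or the gripper's body presses on something with over 40 N, if the wrist force passes 120 N, or if a joint passes its speed limit or range.

ROBOT

A 6-joint arm with a two-finger parallel gripper is mounted at the origin on the work surface. World frame = base frame: x ahead of the robot, y to its left, z up, the work surface at z = 0. Lengths are in m, angles in rad, forces in N, time in s.
With the tool pointing down it reaches from about 0.4 to 0.825 m from the base axis. Payload 7 kg.
Tool frame: the origin (TCP) lies on the centre line of the jaws, within the pads' length; the fingertips stand 22 mm ahead of it and the grasp point (between the pads) lies 3 mm ahead of it; z points along the fingers, y is the line along which they close (so a half turn about z gives the same grasp; the last joint's range is limited). The gripper opens to 88 mm and grips with 3 to 60 N. Pads are 19 mm wide; open, the fingers measure 130 mm over their backs; the gripper's body (78 mm by 193 mm) begins 47 mm behind the grasp point.
Start: joints at [-0.901, 0.359, 0.012, 0, -1.224, -0.288], TCP at [0.251, -0.626, 0.217] pointing down, gripper open.
Joint ranges: [-3.07, 3.07], [-1.43, 2.12], [-1.02, 1.25], [-3.03, 1.67], [-3.05, -0], [-3.03, 3.03]. Speed limits (rad/s): [2.39, 2.39, 3.01, 3.14, 3.14, 3.14].

INTERFACE

Orientations are given as [roll, pitch, yaw] about the fixed x, y, z axes, in that order (R = Rz(yaw) Ry(pitch) Rx(roll)).
In Python, from station import monitor, viewer, order gives the robot as it stands. The module is installed in compiled form; this text tells all that it offers.
- The arm moves only by the tool servo_tool, never from a script. Its argument "targets" is a list of rows, each an object with "angular": the turn, a rotation vector about the tool's x, y, z in degrees, a list of three; "xyz": the shift along the tool's x, y, z in cm, a list of three; "claw": the finger opening in cm, from 0 to 8.76. A call has 1 to 20 rows; each row shifts and turns the commanded pose from where the row before left it, along the tool's axes as they then stand; what a row does not reach is not made up. A row lasts 1/10 s, in which the tool goes at most 50 mm and 8.59 degrees, less where a joint would pass 70% of its speed; a pose out of reach is approached as far as the arm can. A call is refused whole if a number of a shift passes 5 or a number of a turn 8.59, either way. A call with a gripper value outside its range is refused whole. The fingers move at their own pace and stop on an object; "force" is the grip in N (left out, the last holds). Time passes only in rows, so rows that do not move let the fingers close. It gives the time, the measured TCP pose, the force, the opening and the grip force at its end, in the units of the state.
- monitor.get_state(): the state, without advancing time (a new reading comes with each control period).
- viewer.grab_frame(name): name is "side" or "top" or "wrist"; returns a dict with "color" (420x560x3 uint8, blue, green, red), "fovy" (degrees; the focal length in pixels is half the picture's height over the tangent of half this angle, whatever the lens; pixels are square), "cx", "cy" (the principal point, pixels), "R" (3x3) and "t" (3): a world point X has camera coordinates R X + t. Camera axes: x right, y down, z forward; pixel columns grow to the right and rows downward; lengths in m; the calibration is good to about 2 mm. A picture is of the moment at which its call begins. There is no depth.
- order.job_done(): hands the job in; it is judged then, once.
The state is a dict: "t": time; "q": joint angles; "qd": joint speeds; "joint_efforts": joint torques, N m; "eef_pos": TCP position; "ee_rot": TCP orientation; "force": force on the tool from outside, world axes, zero at the start; "moment": the same for the moment, N m; "width": finger opening in m; "gripper_force": force on a finger pad.
Only numpy, scipy, OpenCV 4.12 (cv2) and the standard library are available. Lean on these libraries where they do the work, as an engineer would, in place of code of your own. Each camera call takes 0.05 s, during which the arm holds its last target. There are 200 camera calls.

## Working session

There is one attempt and no reset: what is moved stays moved. The work goes in short steps, Python scripts to look and compute and a tool call to move; the robot and the scene stay as the last step left them, time stands still between calls to the robot, and variables do not carry over. Pictures are saved under pics/ and viewed, at most 10 in all, crops included, and the job is handed in when it is done.

Besides the shell and the picture viewer there is one more tool, called after ">>>" by a JSON object that holds its "api" and its "payload". servo_tool: Moves the arm, as the interface text tells. Its arguments: {"type":"object","properties":{"targets":{"type":"array"},"force":{"type":"number"}},"required":["targets"]}

```bash
mkdir -p pics; cat > h.py <<'E'
import numpy as np, cv2, json
from station import monitor, viewer, order
def grab(n,f):
    d=viewer.grab_frame(n); cv2.imwrite(f'pics/{f}.png',d['color']); np.savez(f'pics/{f}.npz',**d); return d
def ray(f,u,v,z):
    d=np.load(f'pics/{f}.npz'); fl=210/np.tan(np.radians(d['fovy'])/2)
    c=-d['R'].T@d['t']; r=d['R'].T@np.array([(u-d['cx'])/fl,(v-d['cy'])/fl,1]); return c+r*(z-c[2])/r[2]
def proj(f,X):
    d=np.load(f'pics/{f}.npz'); fl=210/np.tan(np.radians(d['fovy'])/2)
    p=d['R']@np.array(X)+d['t']; return fl*p[0]/p[2]+d['cx'],fl*p[1]/p[2]+d['cy']
E
python3 - <<'E'
from h import *
print(monitor.get_state())
for n in('top','side'):
    d=grab(n,n+'0'); print(n,d['fovy'],d['cx'],d['cy'],-d['R'].T@d['t'],d['R'].tolist())
E
```

```text
{'t': 0.0, 'q': array([-9.00930081e-01,  3.59410663e-01,  1.10868647e-02, -3.60321890e-04,
       -1.22409489e+00, -2.88100282e-01]), 'qd': array([-6.75393149e-05, -1.73219787e-03, -1.05661527e-03,  2.52594909e-04,
        1.39414285e-03, -2.66231010e-03]), 'joint_efforts': array([ 1.01296533e-03, -5.82719600e+01,  2.93048805e+01,  6.99729055e+00,
        6.71991846e-03, -1.97855657e-04]), 'eef_pos': array([ 0.25127554, -0.62595658,  0.21581768]), 'ee_rot': array([ 3.13994091e+00, -1.36244390e-04, -2.75994929e+00]), 'force': array([-0.20409248,  0.32849333,  0.61730464]), 'moment': array([ 0.00813831,  0.04784548, -0.03330098]), 'gripper_force': 0.0, 'width': 0.08751096413828667}
top 49.06346372324108 277.84737441203845 209.97974242796377 [ 0.46522847 -0.13133954  1.14412627] [[-0.02519456864881139, -0.9993729665026881, 0.024877852283035105], [-0.9954359423639854, 0.022788404908899666, -0.09267131838725604], [0.09204628379529758, -0.027099122224238627, -0.9953859147155696]]
side 44.20364073319866 282.83919578406807 212.73774173950648 [-0.05719866  0.95186535  0.78988722] [[-0.8662104379938428, -0.49961022527751414, 0.008312635482601976], [-0.2507834157278572, 0.42029208105754234, -0.8720448640959874], [0.43218879613703987, -0.7574590347988939, -0.4893553464458567]]
```

View pics/top0.png

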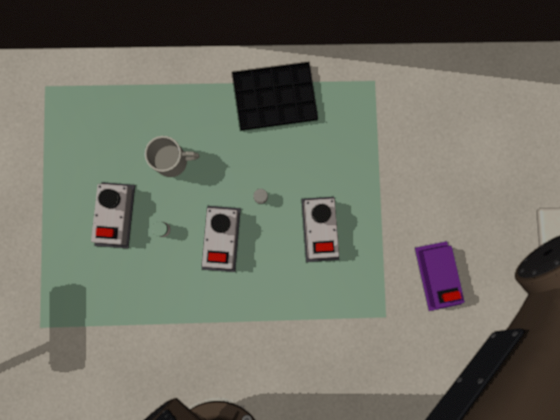

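View pics/side0.png

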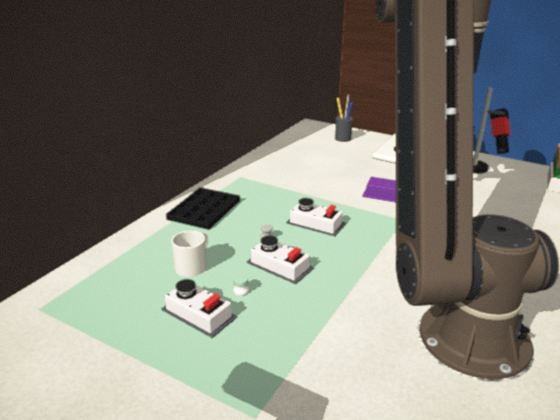

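The top view shows three aluminium stands, with pads at about (109,198), (220,223) and (321,214) and red tags at (106,233), (217,257) and (324,247). The look-alikes are the purple stand at (440,275) with a red tag at (450,296), which I'll leave alone, and the tray, which is irrelevant. The jar is at (163,229), the spare foot at (261,196) and the mug at (165,155).

```bash
python3 - <<'E'
from h import *
im=cv2.imread('pics/top0.png'); hsv=cv2.cvtColor(im,cv2.COLOR_BGR2HSV)
red=((hsv[...,1]>180)&((hsv[...,0]<8)|(hsv[...,0]>172))&(hsv[...,2]>90)).astype(np.uint8)
n,l,s,c=cv2.connectedComponentsWithStats(red)
for i in range(1,n):
    if s[i,4]>40:
        print('tag',c[i],s[i], ray('top0',*c[i],.067).round(4))
dark=(im.max(2)<45).astype(np.uint8)
for name,(u,v) in dict(L=(109,198),M=(220,223),R=(321,214)).items():
    w=im[v-16:v+17,u-16:u+17].max(2)
    m=(w<60).astype(np.uint8)
    n,l,s,c=cv2.connectedComponentsWithStats(m); k=l[16,16]
    p=c[k]+[u-16,v-16]; print(name,p,s[k],ray('top0',*p,.069).round(4))
for p in[(163,229,.02),(261,196,.02),(165,155,.05)]: print(ray('top0',*p))
b=cv2.resize(im[170:285,80:355],None,fx=2.9,fy=2.9,interpolation=cv2.INTER_CUBIC); cv2.imwrite('pics/crop.png',b)
E
```

```text
tag [104.45736434 231.90697674] [ 97 228  16   9 129] [0.523  0.2428 0.067 ]
tag [324.  246.5] [316 243  17   8 134] [ 0.4765 -0.2665  0.067 ]
tag [216.81560284 256.82269504] [208 253  18   9 141] [ 0.4589 -0.0162  0.067 ]
tag [451.1958042 295.9020979] [442 291  19  11 143] [ 0.3543 -0.5601  0.067 ]
L [109.1414791  198.32154341] [  6   8  21  18 311] [0.6009 0.2321 0.069 ]
M [220.28838951 222.85018727] [  7   7  19  18 267] [ 0.5376 -0.0255  0.069 ]
R [321.19465649 213.01908397] [  7   7  19  18 262] [ 0.5551 -0.2624  0.069 ]
[0.52916645 0.11830684 0.02      ]
[ 0.60464362 -0.12138217  0.02      ]
[0.70513745 0.10647991 0.05      ]
```

View pics/crop.png

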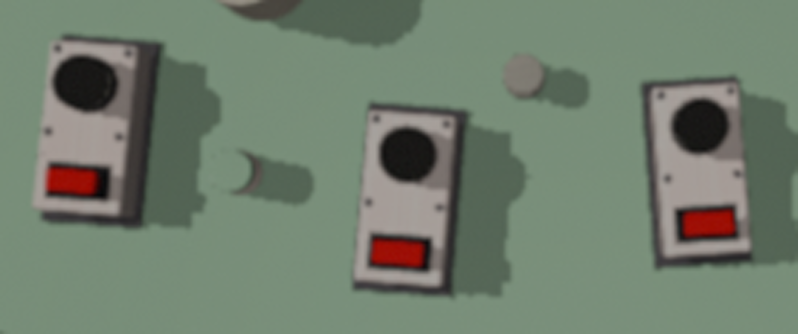

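```bash
python3 - <<'E'
from h import *
im=cv2.imread('pics/side0.png')
for P in [(.6009,.2321,.069),(.5376,-.0255,.069),(.5551,-.2624,.069),(.523,.2428,.067),(.4589,-.0162,.067),(.4765,-.2665,.067)]:
    u,v=proj('side0',P); print(round(u),round(v)); cv2.circle(im,(round(u),round(v)),2,(0,255,0),-1)
cv2.imwrite('pics/s1.png',cv2.resize(im[180:345,140:380],None,fx=3,fy=3))
E
```

```text
188 283
270 239
306 201
213 297
295 250
331 207
```

>>> {"api": "servo_tool", "payload": {"targets": [{"angular": [0, 0, 7.29], "xyz": [0, 0, 0], "claw": 0}, {"angular": [0, 0, 7.29], "xyz": [0, 0, 0], "claw": 0}, {"angular": [0, 0, 7.29], "xyz": [0, 0, 0], "claw": 0}, {"angular": [0, 0, 0], "xyz": [-1.8, 4.4, 0], "claw": 0}, {"angular": [0, 0, 0], "xyz": [-1.8, 4.4, 0], "claw": 0}, {"angular": [0, 0, 0], "xyz": [-1.8, 4.4, 0], "claw": 0}, {"angular": [0, 0, 0], "xyz": [-1.8, 4.4, 0], "claw": 0}, {"angular": [0, 0, 0], "xyz": [-1.8, 4.4, 0], "claw": 0}, {"angular": [0, 0, 0], "xyz": [-1.8, 4.4, 0], "claw": 0}, {"angular": [0, 0, 0], "xyz": [-1.8, 4.4, 0], "claw": 0}, {"angular": [0, 0, 0], "xyz": [-1.8, 4.4, 0], "claw": 0}, {"angular": [0, 0, 0], "xyz": [-1.8, 4.4, 0], "claw": 0}, {"angular": [0, 0, 0], "xyz": [-1.8, 4.4, 0], "claw": 0}]}}

```text
t: 1.4
eef_pos: [0.4316, -0.1845, 0.2168]
ee_rot: [3.141, 0.0, -3.142]
force: [0.8, 0.0, 0.6]
width: 0.0004
gripper_force: 0.0
```

View pics/s1.png

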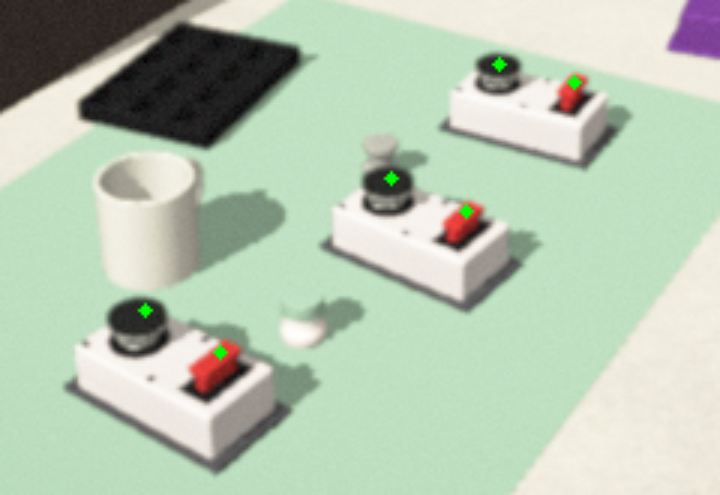

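The side view agrees with the top one to within about 1 px for M and R. The left pad marker is about 2–3 px off because the disc's dark side got into the blob. I'll correct it from close up with the wrist camera.

>>> {"api": "servo_tool", "payload": {"targets": [{"angular": [0, 0, 0], "xyz": [-1.71, 4.2, 0], "claw": 0}, {"angular": [0, 0, 0], "xyz": [-1.71, 4.2, 0], "claw": 0}, {"angular": [0, 0, 0], "xyz": [-1.71, 4.2, 0], "claw": 0}, {"angular": [0, 0, 0], "xyz": [-1.71, 4.2, 0], "claw": 0}, {"angular": [0, 0, 0], "xyz": [-1.71, 4.2, 0], "claw": 0}, {"angular": [0, 0, 0], "xyz": [-1.71, 4.2, 0], "claw": 0}, {"angular": [0, 0, 0], "xyz": [-1.71, 4.2, 0], "claw": 0}, {"angular": [0, 0, 0], "xyz": [-1.71, 4.2, 0], "claw": 0}, {"angular": [0, 0, 0], "xyz": [-1.71, 4.2, 0], "claw": 0}, {"angular": [0, 0, 0], "xyz": [-1.71, 4.2, 0], "claw": 0}, {"angular": [0, 0, 0], "xyz": [0, 0, 0], "claw": 0}, {"angular": [0, 0, 0], "xyz": [0, 0, 0], "claw": 0}]}}

```text
t: 2.6
eef_pos: [0.602, 0.2345, 0.2154]
ee_rot: [-3.14, -0.002, -3.14]
force: [-0.7, 0.3, -1.7]
width: 0.0001
gripper_force: 0.0
```

```bash
python3 - <<'E'
from h import *
grab('wrist','w1'); s=monitor.get_state(); print(s['eef_pos'],s['force'])
print(proj('w1',(.601,.232,.069)),proj('w1',(.523,.2428,.067)), proj('w1',s['eef_pos']-[0,0,.022]))
E
```

```text
[0.60193798 0.23364204 0.21588065] [0.01431029 0.74178643 0.3051451 ]
(np.float64(271.730114021985), np.float64(191.6779990993551)) (np.float64(283.0001494489877), np.float64(111.17276901058096)) (np.float64(272.171159214614), np.float64(239.45264379907618))
```

View pics/w1.png

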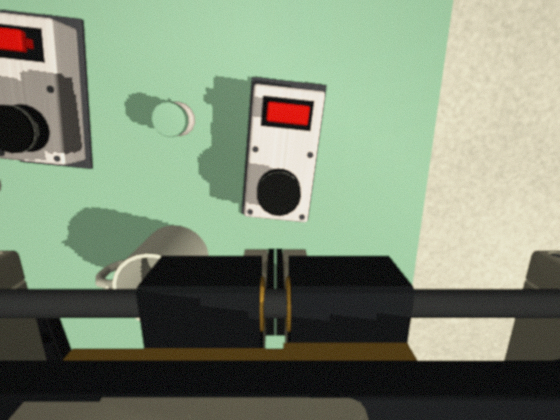

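The wrist view shows pad L at (278.5,192) and its tag at (288,113). Both are a few mm further to +y than the top camera gave.

```bash
python3 - <<'E'
from h import *
print(ray('w1',278.5,192,.069),ray('w1',288,113,.067))
# least-squares from side + top
print(ray('side0',140+137/3,180+313/3,.069),ray('side0',140+222/3,180+354/3,.067))
print(proj('w1',(.5376,-.0255,.069)),proj('w1',(.4589,-.0162,.067)))
E
```

```text
[0.60132508 0.23886564 0.069     ] [0.52465271 0.24756376 0.067     ]
[0.60309206 0.23836223 0.069     ] [0.51969217 0.24332797 0.067     ]
(np.float64(2.487570256366041), np.float64(126.79816506568244)) (np.float64(-7.183051528321528), np.float64(35.48500151822))
```

>>> {"api": "servo_tool", "payload": {"targets": [{"angular": [0, 0, 0], "xyz": [0, 0.45, 4], "claw": 0}, {"angular": [0, 0, 0], "xyz": [0, 0, 4], "claw": 0}, {"angular": [0, 0, 0], "xyz": [0, 0, 3], "claw": 0}, {"angular": [0, 0, 0], "xyz": [0, 0, 0.8], "claw": 0}, {"angular": [0, 0, 0], "xyz": [0, 0, 0], "claw": 0}, {"angular": [0, 0, 0], "xyz": [0, 0, 0], "claw": 0}]}}

```text
t: 3.25
eef_pos: [0.6034, 0.2382, 0.1008]
ee_rot: [3.141, 0.002, 3.142]
force: [-0.0, -0.7, -0.2]
width: 0.0004
gripper_force: 0.0
```

>>> {"api": "servo_tool", "payload": {"targets": [{"angular": [0, 0, 0], "xyz": [0, 0, 0.4], "claw": 0}, {"angular": [0, 0, 0], "xyz": [0, 0, 0.4], "claw": 0}, {"angular": [0, 0, 0], "xyz": [0, 0, 0.4], "claw": 0}, {"angular": [0, 0, 0], "xyz": [0, 0, 0], "claw": 0}, {"angular": [0, 0, 0], "xyz": [0, 0, 0], "claw": 0}, {"angular": [0, 0, 0], "xyz": [0, 0, 0], "claw": 0}]}}

```text
t: 3.85
eef_pos: [0.6025, 0.2382, 0.0869]
ee_rot: [-3.142, 0.0, -3.141]
force: [-1.5, -0.6, -0.0]
width: -0.0002
gripper_force: 0.0
```

>>> {"api": "servo_tool", "payload": {"targets": [{"angular": [0, 0, 0], "xyz": [0, 0, 0.3], "claw": 0}, {"angular": [0, 0, 0], "xyz": [0, 0, 0], "claw": 0}, {"angular": [0, 0, 0], "xyz": [0, 0, 0], "claw": 0}, {"angular": [0, 0, 0], "xyz": [0, 0, 0], "claw": 0}]}}

```text
t: 4.25
eef_pos: [0.6024, 0.2382, 0.0838]
ee_rot: [-3.142, 0.0, -3.141]
force: [-1.1, 0.6, 0.1]
width: 0.0005
gripper_force: 0.0
```

>>> {"api": "servo_tool", "payload": {"targets": [{"angular": [0, 0, 0], "xyz": [0, 0, 0.2], "claw": 0}, {"angular": [0, 0, 0], "xyz": [0, 0, 0], "claw": 0}, {"angular": [0, 0, 0], "xyz": [0, 0, 0], "claw": 0}, {"angular": [0, 0, 0], "xyz": [0, 0, 0], "claw": 0}]}}

```text
t: 4.65
eef_pos: [0.6024, 0.2381, 0.0818]
ee_rot: [-3.142, 0.0, -3.142]
force: [-0.9, -0.5, -0.3]
width: 0.0004
gripper_force: 0.0
```

>>> {"api": "servo_tool", "payload": {"targets": [{"angular": [0, 0, 0], "xyz": [0, 0, 0], "claw": 0}]}}

```text
t: 4.75
eef_pos: [0.6024, 0.2381, 0.0818]
ee_rot: [3.142, 0.0, -3.142]
force: [-0.8, -0.3, -0.1]
width: 0.0007
gripper_force: 0.0
```

```bash
python3 - <<'E'
from h import *
d=grab('side','s2'); s=monitor.get_state(); print(s['eef_pos'],s['force'],s['moment'],s['q'])
print(proj('s2',s['eef_pos']-[0,0,.022]))
w=grab('wrist','w2')['color']
a=cv2.resize(d['color'][180:345,110:350],(580,400)); 
cv2.imwrite('pics/c2.png',a)
E
```

```text
[0.60240891 0.23815852 0.08180073] [0.14934754 0.52440485 0.15604697] [-0.01231591  0.00817642  0.01753481] [ 6.77083335e-01  4.23751826e-01 -2.18102661e-01  3.65962432e-06
 -9.28876423e-01 -2.24777113e+00]
(np.float64(186.29461967607705), np.float64(287.61372706460816))
```

View pics/c2.png

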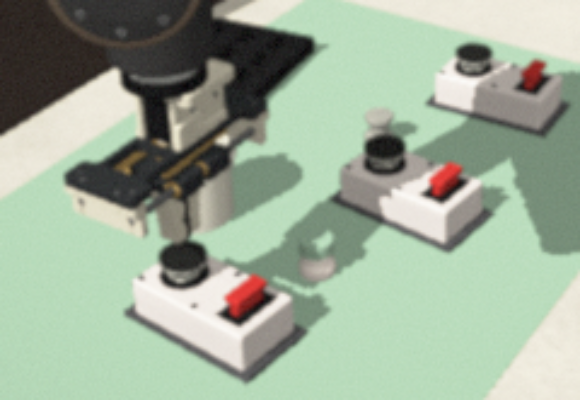

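The fingertips hang just above the pad and end at about (186,279) in full-frame pixels, so they haven't made contact. I'll go on down in small steps until I feel force.

>>> {"api": "servo_tool", "payload": {"targets": [{"angular": [0, 0, 0], "xyz": [0, 0, 0.3], "claw": 0}, {"angular": [0, 0, 0], "xyz": [0, 0, 0], "claw": 0}, {"angular": [0, 0, 0], "xyz": [0, 0, 0], "claw": 0}]}}

```text
t: 5.15
eef_pos: [0.6023, 0.2381, 0.0785]
ee_rot: [-3.141, -0.0, -3.141]
force: [-0.3, 0.5, -0.4]
width: 0.0005
gripper_force: 0.0
```

>>> {"api": "servo_tool", "payload": {"targets": [{"angular": [0, 0, 0], "xyz": [0, 0, 0.3], "claw": 0}, {"angular": [0, 0, 0], "xyz": [0, 0, 0], "claw": 0}, {"angular": [0, 0, 0], "xyz": [0, 0, 0], "claw": 0}]}}

```text
t: 5.45
eef_pos: [0.6023, 0.2381, 0.0756]
ee_rot: [-3.141, -0.0, -3.141]
force: [0.5, -0.3, 0.2]
width: 0.0001
gripper_force: 0.0
```

>>> {"api": "servo_tool", "payload": {"targets": [{"angular": [0, 0, 0], "xyz": [0, 0, 0.2], "claw": 0}, {"angular": [0, 0, 0], "xyz": [0, 0, 0], "claw": 0}, {"angular": [0, 0, 0], "xyz": [0, 0, 0], "claw": 0}]}}

```text
t: 5.75
eef_pos: [0.6024, 0.2381, 0.0737]
ee_rot: [-3.141, -0.0, -3.141]
force: [0.1, 0.0, -0.2]
width: 0.0004
gripper_force: 0.0
```

```bash
python3 - <<'E'
from h import *
d=grab('side','s3'); s=monitor.get_state(); print(s['eef_pos'],s['force'],s['joint_efforts'],proj('s3',s['eef_pos']))
w=grab('wrist','w3')['color']
a=cv2.resize(d['color'][230:330,130:260],(650,500),interpolation=cv2.INTER_CUBIC)
cv2.imwrite('pics/c3.png',a)
E
```

```text
[0.60237686 0.23814353 0.07374537] [-0.122484    0.10287839  0.09875975] [-1.93112719e-03 -5.89810145e+01  2.45245636e+01  5.79242840e+00
 -8.51091952e-02 -2.01670292e-05] (np.float64(185.8007286731701), np.float64(282.7023916419208))
```

View pics/c3.png

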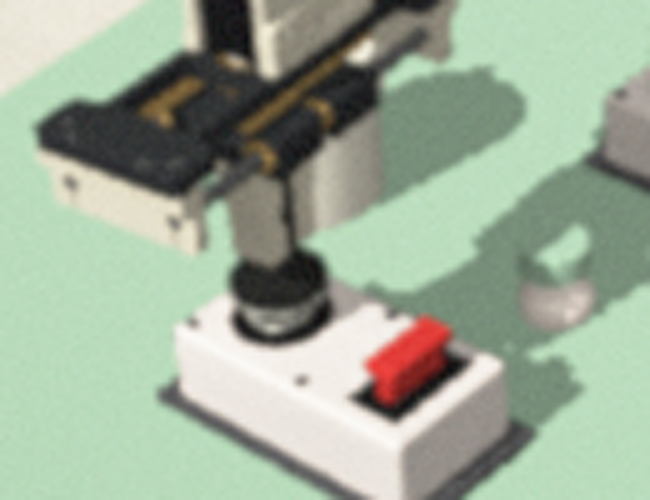

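The fingertips are just reaching the disc at about (182,284), so the real tip is much nearer to the TCP height than 22 mm. I'll keep going down until the force shows.

>>> {"api": "servo_tool", "payload": {"targets": [{"angular": [0, 0, 0], "xyz": [0, 0, 0.3], "claw": 0}, {"angular": [0, 0, 0], "xyz": [0, 0, 0], "claw": 0}, {"angular": [0, 0, 0], "xyz": [0, 0, 0], "claw": 0}]}}

```text
t: 6.15
eef_pos: [0.6023, 0.2381, 0.0706]
ee_rot: [-3.141, -0.0, -3.141]
force: [0.1, 0.5, -1.2]
width: 0.0003
gripper_force: 0.0
```

>>> {"api": "servo_tool", "payload": {"targets": [{"angular": [0, 0, 0], "xyz": [0, 0, 0.2], "claw": 0}, {"angular": [0, 0, 0], "xyz": [0, 0, 0], "claw": 0}, {"angular": [0, 0, 0], "xyz": [0, 0, 0], "claw": 0}]}}

```text
t: 6.45
eef_pos: [0.6024, 0.2381, 0.0687]
ee_rot: [-3.141, -0.0, -3.141]
force: [-0.5, -0.1, 0.2]
width: 0.0005
gripper_force: 0.0
```

>>> {"api": "servo_tool", "payload": {"targets": [{"angular": [0, 0, 0], "xyz": [0, 0, 0.2], "claw": 0}, {"angular": [0, 0, 0], "xyz": [0, 0, 0], "claw": 0}, {"angular": [0, 0, 0], "xyz": [0, 0, 0], "claw": 0}]}}

```text
t: 6.75
eef_pos: [0.6024, 0.2381, 0.0667]
ee_rot: [-3.141, -0.0, -3.141]
force: [0.9, 0.4, 0.1]
width: 0.0004
gripper_force: 0.0
```

```bash
python3 - <<'E'
from h import *
d=grab('side','s4'); s=monitor.get_state(); print(s['force'],s['moment'],s['joint_efforts'])
A=[np.load(f'pics/{f}.npz')['color'][230:330,130:260] for f in('side0','s2','s3','s4')]
cv2.imwrite('pics/c4.png',np.vstack([np.hstack([cv2.resize(x,(390,300),interpolation=cv2.INTER_CUBIC) for x in A[:2]]),np.hstack([cv2.resize(x,(390,300),interpolation=cv2.INTER_CUBIC) for x in A[2:]])]))
E
```

```text
[ 0.54946461  0.52850195 -0.47598056] [ 0.07339598  0.01003864 -0.01382823] [-1.75452638e-03 -5.92679751e+01  2.42544812e+01  5.72896108e+00
 -8.51410255e-02 -3.33553533e-05]
```

View pics/c4.png

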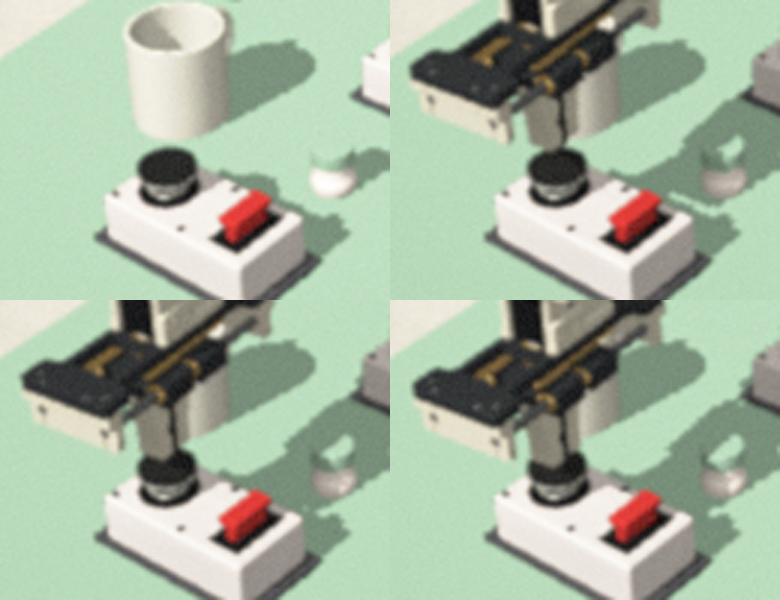

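The pad hasn't sunk yet. The finger still ends over the disc face, at about (548,467) in the crop, so I'll continue down guided by force.

>>> {"api": "servo_tool", "payload": {"targets": [{"angular": [0, 0, 0], "xyz": [0, 0, 0.3], "claw": 0}, {"angular": [0, 0, 0], "xyz": [0, 0, 0], "claw": 0}, {"angular": [0, 0, 0], "xyz": [0, 0, 0], "claw": 0}]}}

```text
t: 7.1
eef_pos: [0.6023, 0.2381, 0.0636]
ee_rot: [-3.141, -0.0, -3.142]
force: [-0.1, 0.3, -1.1]
width: 0.0003
gripper_force: 0.0
```

>>> {"api": "servo_tool", "payload": {"targets": [{"angular": [0, 0, 0], "xyz": [0, 0, 0.3], "claw": 0}, {"angular": [0, 0, 0], "xyz": [0, 0, 0], "claw": 0}, {"angular": [0, 0, 0], "xyz": [0, 0, 0], "claw": 0}]}}

```text
t: 7.4
eef_pos: [0.6023, 0.2381, 0.0606]
ee_rot: [-3.141, -0.0, -3.141]
force: [-0.4, -0.4, -0.1]
width: 0.0002
gripper_force: 0.0
```

>>> {"api": "servo_tool", "payload": {"targets": [{"angular": [0, 0, 0], "xyz": [0, 0, 0.2], "claw": 0}, {"angular": [0, 0, 0], "xyz": [0, 0, 0], "claw": 0}, {"angular": [0, 0, 0], "xyz": [0, 0, 0], "claw": 0}]}}

```text
t: 7.7
eef_pos: [0.6025, 0.2382, 0.0589]
ee_rot: [3.141, 0.0, -3.141]
force: [0.8, -0.9, 0.8]
width: 0.0004
gripper_force: 0.4
```

>>> {"api": "servo_tool", "payload": {"targets": [{"angular": [0, 0, 0], "xyz": [0, 0, 0.2], "claw": 0}, {"angular": [0, 0, 0], "xyz": [0, 0, 0], "claw": 0}, {"angular": [0, 0, 0], "xyz": [0, 0, 0], "claw": 0}]}}

```text
t: 8.0
eef_pos: [0.6026, 0.2382, 0.0569]
ee_rot: [3.141, 0.0, -3.141]
force: [-0.2, 0.2, 2.0]
width: 0.0004
gripper_force: 0.9
```

>>> {"api": "servo_tool", "payload": {"targets": [{"angular": [0, 0, 0], "xyz": [0, 0, 0.2], "claw": 0}, {"angular": [0, 0, 0], "xyz": [0, 0, 0], "claw": 0}, {"angular": [0, 0, 0], "xyz": [0, 0, 0], "claw": 0}]}}

```text
t: 8.3
eef_pos: [0.6026, 0.2382, 0.0549]
ee_rot: [3.141, 0.0, -3.141]
force: [-0.3, 0.8, 2.3]
width: 0.0004
gripper_force: 1.4
```

Contact came at eef z ≈ 0.060. From here I'll press well down, about 11 mm.

>>> {"api": "servo_tool", "payload": {"targets": [{"angular": [0, 0, 0], "xyz": [0, 0, 0.3], "claw": 0}, {"angular": [0, 0, 0], "xyz": [0, 0, 0], "claw": 0}, {"angular": [0, 0, 0], "xyz": [0, 0, 0], "claw": 0}]}}

```text
t: 8.6
eef_pos: [0.6026, 0.2383, 0.0519]
ee_rot: [3.141, 0.0, -3.141]
force: [0.3, 0.3, 4.3]
width: 0.0009
gripper_force: 2.2
```

>>> {"api": "servo_tool", "payload": {"targets": [{"angular": [0, 0, 0], "xyz": [0, 0, 0.2], "claw": 0}, {"angular": [0, 0, 0], "xyz": [0, 0, 0], "claw": 0}, {"angular": [0, 0, 0], "xyz": [0, 0, 0], "claw": 0}]}}

```text
t: 8.9
eef_pos: [0.6026, 0.2382, 0.05]
ee_rot: [3.141, 0.0, -3.141]
force: [0.6, -0.3, 5.0]
width: 0.0001
gripper_force: 2.6
```

>>> {"api": "servo_tool", "payload": {"targets": [{"angular": [0, 0, 0], "xyz": [0, 0, 0.1], "claw": 0}, {"angular": [0, 0, 0], "xyz": [0, 0, 0], "claw": 0}, {"angular": [0, 0, 0], "xyz": [0, 0, 0], "claw": 0}]}}

```text
t: 9.2
eef_pos: [0.6026, 0.2382, 0.0491]
ee_rot: [3.141, 0.0, -3.141]
force: [-1.6, 0.4, 6.9]
width: 0.0006
gripper_force: 2.8
```

>>> {"api": "servo_tool", "payload": {"targets": [{"angular": [0, 0, 0], "xyz": [0, 0, 0.15], "claw": 0}, {"angular": [0, 0, 0], "xyz": [0, 0, 0], "claw": 0}, {"angular": [0, 0, 0], "xyz": [0, 0, 0], "claw": 0}, {"angular": [0, 0, 0], "xyz": [0, 0, 0], "claw": 0}]}}

```text
t: 9.6
eef_pos: [0.6026, 0.2382, 0.0477]
ee_rot: [3.141, 0.0, -3.141]
force: [-0.3, 1.0, 5.1]
width: 0.0003
gripper_force: 3.2
```

```bash
python3 - <<'E'
from h import *
d=grab('side','s5'); s=monitor.get_state(); print(s['eef_pos'],s['force'],s['gripper_force'],s['t'])
A=[np.load(f'pics/{f}.npz')['color'][230:330,130:260] for f in('side0','s5')]
cv2.imwrite('pics/c5.png',np.hstack([cv2.resize(x,(390,300),interpolation=cv2.INTER_CUBIC) for x in A]))
E
```

```text
[0.60256077 0.23826437 0.04774072] [-0.31082691  0.37307931  6.92441676] 3.189537100170128 9.65
```

View pics/c5.png

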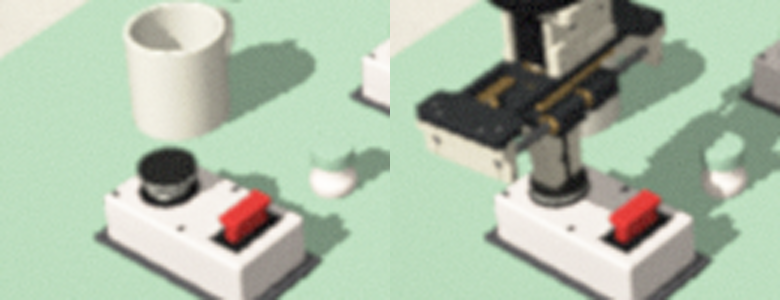

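Pad L is sunk nearly to its stop, at about 6.5 N for roughly 11 mm, which is close to 0.5 N/mm. Next is the middle pad.

>>> {"api": "servo_tool", "payload": {"targets": [{"angular": [0, 0, 0], "xyz": [0, 0, -2], "claw": 0}, {"angular": [0, 0, 0], "xyz": [0, 0, -4], "claw": 0}, {"angular": [0, 0, 0], "xyz": [1.08, -4.4, 0], "claw": 0}, {"angular": [0, 0, 0], "xyz": [1.08, -4.4, 0], "claw": 0}, {"angular": [0, 0, 0], "xyz": [1.08, -4.4, 0], "claw": 0}, {"angular": [0, 0, 0], "xyz": [1.08, -4.4, 0], "claw": 0}, {"angular": [0, 0, 0], "xyz": [1.08, -4.4, 0], "claw": 0}, {"angular": [0, 0, 0], "xyz": [1.08, -4.4, 0], "claw": 0}, {"angular": [0, 0, 0], "xyz": [0, 0, 0], "claw": 0}, {"angular": [0, 0, 0], "xyz": [0, 0, 2.5], "claw": 0}, {"angular": [0, 0, 0], "xyz": [0, 0, 1.5], "claw": 0}, {"angular": [0, 0, 0], "xyz": [0, 0, 0.3], "claw": 0}, {"angular": [0, 0, 0], "xyz": [0, 0, 0], "claw": 0}, {"angular": [0, 0, 0], "xyz": [0, 0, 0], "claw": 0}]}}

```text
t: 11.05
eef_pos: [0.538, -0.0256, 0.0647]
ee_rot: [-3.142, 0.0, -3.141]
force: [0.5, -0.1, 0.9]
width: 0.0003
gripper_force: 0.0
```

```bash
python3 - <<'E'
from h import *
s=monitor.get_state(); print(s['eef_pos'],s['force'],s['gripper_force'])
d=grab('side','s6')
E
```

```text
[ 0.53802173 -0.02556147  0.06474972] [ 0.54867679 -0.11622797  0.91765877] 0.0
```

>>> {"api": "servo_tool", "payload": {"targets": [{"angular": [0, 0, 0], "xyz": [0, 0, 0.4], "claw": 0}, {"angular": [0, 0, 0], "xyz": [0, 0, 0.4], "claw": 0}, {"angular": [0, 0, 0], "xyz": [0, 0, 0], "claw": 0}, {"angular": [0, 0, 0], "xyz": [0, 0, 0], "claw": 0}, {"angular": [0, 0, 0], "xyz": [0, 0, 0], "claw": 0}]}}

```text
t: 11.6
eef_pos: [0.5382, -0.0256, 0.0566]
ee_rot: [3.141, 0.001, -3.141]
force: [2.1, 1.8, 3.3]
width: 0.0004
gripper_force: 1.5
```

>>> {"api": "servo_tool", "payload": {"targets": [{"angular": [0, 0, 0], "xyz": [0, 0, 0.3], "claw": 0}, {"angular": [0, 0, 0], "xyz": [0, 0, 0.2], "claw": 0}, {"angular": [0, 0, 0], "xyz": [0, 0, 0], "claw": 0}, {"angular": [0, 0, 0], "xyz": [0, 0, 0], "claw": 0}, {"angular": [0, 0, 0], "xyz": [0, 0, 0], "claw": 0}]}}

```text
t: 12.1
eef_pos: [0.5382, -0.0256, 0.0517]
ee_rot: [3.141, 0.001, -3.141]
force: [-0.4, 2.4, 7.1]
width: 0.0002
gripper_force: 3.7
```

>>> {"api": "servo_tool", "payload": {"targets": [{"angular": [0, 0, 0], "xyz": [0, 0, 0.2], "claw": 0}, {"angular": [0, 0, 0], "xyz": [0, 0, 0.15], "claw": 0}, {"angular": [0, 0, 0], "xyz": [0, 0, 0], "claw": 0}, {"angular": [0, 0, 0], "xyz": [0, 0, 0], "claw": 0}, {"angular": [0, 0, 0], "xyz": [0, 0, 0], "claw": 0}]}}

```text
t: 12.6
eef_pos: [0.5382, -0.0256, 0.0485]
ee_rot: [3.141, 0.001, -3.141]
force: [-2.1, 3.1, 10.7]
width: 0.0006
gripper_force: 5.2
```

M measures about 0.91 N/mm. Next is the right pad.

>>> {"api": "servo_tool", "payload": {"targets": [{"angular": [0, 0, 0], "xyz": [0, 0, -2], "claw": 0}, {"angular": [0, 0, 0], "xyz": [0, 0, -4], "claw": 0}, {"angular": [0, 0, 0], "xyz": [-0.34, -4.75, 0], "claw": 0}, {"angular": [0, 0, 0], "xyz": [-0.34, -4.75, 0], "claw": 0}, {"angular": [0, 0, 0], "xyz": [-0.34, -4.75, 0], "claw": 0}, {"angular": [0, 0, 0], "xyz": [-0.34, -4.75, 0], "claw": 0}, {"angular": [0, 0, 0], "xyz": [-0.34, -4.75, 0], "claw": 0}, {"angular": [0, 0, 0], "xyz": [0, 0, 0], "claw": 0}, {"angular": [0, 0, 0], "xyz": [0, 0, 2.5], "claw": 0}, {"angular": [0, 0, 0], "xyz": [0, 0, 1.5], "claw": 0}, {"angular": [0, 0, 0], "xyz": [0, 0, 0.4], "claw": 0}, {"angular": [0, 0, 0], "xyz": [0, 0, 0], "claw": 0}, {"angular": [0, 0, 0], "xyz": [0, 0, 0], "claw": 0}]}}

```text
t: 13.9
eef_pos: [0.5549, -0.2632, 0.0643]
ee_rot: [-3.141, 0.0, -3.141]
force: [-0.4, 0.6, 0.7]
width: 0.0002
gripper_force: 0.0
```

>>> {"api": "servo_tool", "payload": {"targets": [{"angular": [0, 0, 0], "xyz": [0, 0, 0.4], "claw": 0}, {"angular": [0, 0, 0], "xyz": [0, 0, 0.4], "claw": 0}, {"angular": [0, 0, 0], "xyz": [0, 0, 0], "claw": 0}, {"angular": [0, 0, 0], "xyz": [0, 0, 0], "claw": 0}, {"angular": [0, 0, 0], "xyz": [0, 0, 0], "claw": 0}]}}

```text
t: 14.4
eef_pos: [0.5555, -0.2633, 0.0564]
ee_rot: [-3.141, 0.002, -3.141]
force: [1.5, 1.3, 5.1]
width: 0.0006
gripper_force: 2.2
```

>>> {"api": "servo_tool", "payload": {"targets": [{"angular": [0, 0, 0], "xyz": [0, 0, 0.3], "claw": 0}, {"angular": [0, 0, 0], "xyz": [0, 0, 0.2], "claw": 0}, {"angular": [0, 0, 0], "xyz": [0, 0, 0], "claw": 0}, {"angular": [0, 0, 0], "xyz": [0, 0, 0], "claw": 0}, {"angular": [0, 0, 0], "xyz": [0, 0, 0], "claw": 0}]}}

```text
t: 14.9
eef_pos: [0.5555, -0.2634, 0.0519]
ee_rot: [-3.141, 0.002, -3.141]
force: [0.6, 2.6, 10.0]
width: 0.0008
gripper_force: 4.9
```

>>> {"api": "servo_tool", "payload": {"targets": [{"angular": [0, 0, 0], "xyz": [0, 0, 0.2], "claw": 0}, {"angular": [0, 0, 0], "xyz": [0, 0, 0.17], "claw": 0}, {"angular": [0, 0, 0], "xyz": [0, 0, 0], "claw": 0}, {"angular": [0, 0, 0], "xyz": [0, 0, 0], "claw": 0}, {"angular": [0, 0, 0], "xyz": [0, 0, 0], "claw": 0}]}}

```text
t: 15.4
eef_pos: [0.5555, -0.2634, 0.0487]
ee_rot: [-3.141, 0.002, -3.141]
force: [-1.4, 5.2, 13.0]
width: 0.0003
gripper_force: 6.9
```

R measures about 1.25 N/mm, so L is clearly the softest. I'll go to the left tag.

>>> {"api": "servo_tool", "payload": {"targets": [{"angular": [0, 0, 0], "xyz": [0, 0, -2], "claw": 0}, {"angular": [0, 0, 0], "xyz": [0, 0, -4], "claw": 0}, {"angular": [0, 0, 0], "xyz": [0.295, 4.64, 0], "claw": 0}, {"angular": [0, 0, 0], "xyz": [0.295, 4.64, 0], "claw": 0}, {"angular": [0, 0, 0], "xyz": [0.295, 4.64, 0], "claw": 0}, {"angular": [0, 0, 0], "xyz": [0.295, 4.64, 0], "claw": 0}, {"angular": [0, 0, 0], "xyz": [0.295, 4.64, 0], "claw": 0}, {"angular": [0, 0, 0], "xyz": [0.295, 4.64, 0], "claw": 0}, {"angular": [0, 0, 0], "xyz": [0.295, 4.64, 0], "claw": 0}, {"angular": [0, 0, 0], "xyz": [0.295, 4.64, 0], "claw": 0}, {"angular": [0, 0, 0], "xyz": [0.295, 4.64, 0], "claw": 0}, {"angular": [0, 0, 0], "xyz": [0.295, 4.64, 0], "claw": 0}, {"angular": [0, 0, 0], "xyz": [0.295, 4.64, 0], "claw": 0}, {"angular": [0, 0, 6.6], "xyz": [0, 0, 0], "claw": 0}, {"angular": [0, 0, 0], "xyz": [0, 0, 2], "claw": 0}, {"angular": [0, 0, 0], "xyz": [0, 0, 2], "claw": 0}, {"angular": [0, 0, 0], "xyz": [0, 0, 0], "claw": 0}, {"angular": [0, 0, 0], "xyz": [0, 0, 0], "claw": 0}]}}

```text
t: 17.2
eef_pos: [0.5218, 0.2464, 0.0668]
ee_rot: [-3.14, -0.001, 3.026]
force: [0.1, 0.8, 1.1]
width: 0.0001
gripper_force: 0.0
```

```bash
python3 - <<'E'
from h import *
d=grab('side','s7'); s=monitor.get_state(); print(s['eef_pos'],s['ee_rot'],s['t'])
cv2.imwrite('pics/c7.png',cv2.resize(d['color'][230:330,130:260],(650,500),interpolation=cv2.INTER_CUBIC))
E
```

```text
[0.52232548 0.24688863 0.06752564] [-3.14122619e+00  3.28675964e-05  3.02648896e+00] 17.25
```

View pics/c7.png

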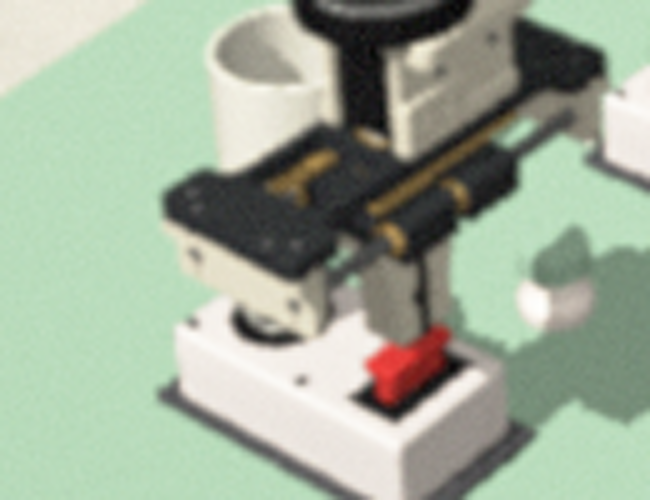

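The fingertips hang just above the left stand's red tag, which is at (408,350) in the crop. I'll push it down.

>>> {"api": "servo_tool", "payload": {"targets": [{"angular": [0, 0, 0], "xyz": [0, 0, 0.5], "claw": 0}, {"angular": [0, 0, 0], "xyz": [0, 0, 0.5], "claw": 0}, {"angular": [0, 0, 0], "xyz": [0, 0, 0.4], "claw": 0}, {"angular": [0, 0, 0], "xyz": [0, 0, 0.4], "claw": 0}, {"angular": [0, 0, 0], "xyz": [0, 0, 0.4], "claw": 0}, {"angular": [0, 0, 0], "xyz": [0, 0, 0], "claw": 0}, {"angular": [0, 0, 0], "xyz": [0, 0, 0], "claw": 0}]}}

```text
t: 17.95
eef_pos: [0.5217, 0.2467, 0.0446]
ee_rot: [-3.141, -0.001, 3.026]
force: [0.2, -0.0, -0.2]
width: 0.0003
gripper_force: 0.0
```

>>> {"api": "servo_tool", "payload": {"targets": [{"angular": [0, 0, 0], "xyz": [0, 0, 0.2], "claw": 0}, {"angular": [0, 0, 0], "xyz": [0, 0, 0], "claw": 0}, {"angular": [0, 0, 0], "xyz": [0, 0, 0], "claw": 0}]}}

```text
t: 18.25
eef_pos: [0.522, 0.247, 0.0429]
ee_rot: [-3.141, -0.0, 3.026]
force: [-0.1, 0.3, 0.7]
width: 0.0005
gripper_force: 0.0
```

>>> {"api": "servo_tool", "payload": {"targets": [{"angular": [0, 0, 0], "xyz": [0, 0, 0.1], "claw": 0}, {"angular": [0, 0, 0], "xyz": [0, 0, 0], "claw": 0}, {"angular": [0, 0, 0], "xyz": [0, 0, 0], "claw": 0}]}}

```text
t: 18.55
eef_pos: [0.5222, 0.2471, 0.0421]
ee_rot: [3.142, 0.0, 3.027]
force: [-0.2, 0.2, 0.7]
width: 0.0004
gripper_force: 0.6
```

>>> {"api": "servo_tool", "payload": {"targets": [{"angular": [0, 0, 0], "xyz": [0, 0, 0.1], "claw": 0}, {"angular": [0, 0, 0], "xyz": [0, 0, 0], "claw": 0}, {"angular": [0, 0, 0], "xyz": [0, 0, 0], "claw": 0}]}}

```text
t: 18.85
eef_pos: [0.5222, 0.2471, 0.0414]
ee_rot: [3.141, 0.0, 3.027]
force: [-2.5, -0.8, 4.4]
width: 0.0002
gripper_force: 2.6
```

>>> {"api": "servo_tool", "payload": {"targets": [{"angular": [0, 0, 0], "xyz": [0, 0, 0.1], "claw": 0}, {"angular": [0, 0, 0], "xyz": [0, 0, 0], "claw": 0}, {"angular": [0, 0, 0], "xyz": [0, 0, 0], "claw": 0}]}}

```text
t: 19.15
eef_pos: [0.5222, 0.2471, 0.0412]
ee_rot: [3.141, 0.0, 3.027]
force: [-4.6, -0.4, 12.8]
width: 0.0004
gripper_force: 6.3
```

The tag is stiff at its stop at tip height ≈ 0.051. I'll move clear.

>>> {"api": "servo_tool", "payload": {"targets": [{"angular": [0, 0, 0], "xyz": [0, 0, -1], "claw": 0}, {"angular": [0, 0, 0], "xyz": [0, 0, -4], "claw": 0}, {"angular": [0, 0, 0], "xyz": [0, 0, -5], "claw": 0}, {"angular": [0, 0, 0], "xyz": [0, 0, -5], "claw": 0}, {"angular": [0, 0, 0], "xyz": [0, 0, -3], "claw": 0}, {"angular": [0, 0, 0], "xyz": [0, 0, 0], "claw": 0}, {"angular": [0, 0, 0], "xyz": [0, 0, 0], "claw": 0}, {"angular": [0, 0, 0], "xyz": [0, 0, 0], "claw": 0}]}}

```text
t: 19.95
eef_pos: [0.5215, 0.2466, 0.219]
ee_rot: [-3.141, -0.001, 3.026]
force: [-0.5, 0.5, -0.7]
width: 0.0003
gripper_force: 0.0
```

```bash
python3 - <<'E'
from h import *
grab('side','s8')
s=monitor.get_state(); print(s['t'],s['eef_pos'],s['force'])
for f in('side0','s8'):
    im=np.load(f'pics/{f}.npz')['color']; h=cv2.cvtColor(im,cv2.COLOR_BGR2HSV)
    m=((h[...,1]>150)&((h[...,0]<8)|(h[...,0]>172))&(h[...,2]>90)).astype(np.uint8); m[:190]=0
    n,l,st,c=cv2.connectedComponentsWithStats(m)
    print(f,[(c[i].round(1).tolist(),st[i,4]) for i in range(1,n) if st[i,4]>20])
a=np.load('pics/side0.npz')['color'].astype(int);b=np.load('pics/s8.npz')['color'].astype(int)
for n,P in dict(jar=(.529,.118,.02),foot=(.605,-.121,.02),padL=(.602,.2385,.069),padM=(.538,-.025,.069),padR=(.555,-.262,.069)).items():
    u,v=map(round,proj('s8',P)); print(n,np.abs(a-b)[v-9:v+10,u-9:u+10].mean().round(1))
E
```

```text
20.0 [0.52150151 0.24655155 0.21867691] [-0.0340423   0.80169591  0.03581755]
side0 [([330.0, 210.6], np.int32(66)), ([293.6, 254.0], np.int32(95)), ([211.4, 301.8], np.int32(154))]
s8 [([330.0, 210.5], np.int32(65)), ([293.8, 253.6], np.int32(89)), ([211.3, 305.5], np.int32(115))]
jar 8.3
foot 8.1
padL 6.1
padM 6.5
padR 7.3
```

```bash
python3 -c "
from h import *
print(order.job_done())"
```

```text
the job is handed in; nothing more can be done
None
```

I pressed the three pads from left to right, and the left one was softest at about 0.5 N/mm (middle about 0.9, right about 1.25). I pushed its red tag down to its stop, left the other two tags up, moved the arm clear and handed the job in at about 20 s.

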